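Tip the eraser out of the tall pencil cup

TASK

The eraser has dropped to the bottom of the tall blue pencil cup, too deep to grip: tip the cup so that it slides out onto the desk, then stand the empty cup upright on the desk again with the eraser lying free beside it. The cup is ceramic, so lay it down and stand it up under control without letting it topple over, and do not disturb the things around.

Things in the scene. Friction and masses are not known exactly. Their poses are not given: they have to be found in the camera images.
- pencil_cup: tall square ceramic pencil cup, open at the top, glazed blue, brown underside, loose, 0.26 to 0.40 kg. Outside 58 x 58 x 130 mm, walls 3.5 mm (inside 51 x 51), inner floor 9 mm above the underside. Origin: centre of the underside; z runs along the cup to the mouth (up while it stands), x and y are square to its flat sides. Starts upright on a flat green mat (1 mm, no step to feel)
- cup_mouth (a point): centre of the cup's mouth, at the rim, 130 mm along the cup's z from its origin; axes as the cup's. Clear desk round the cup: about x 0.36 to 0.60, y -0.38 to -0.09 (desk's right edge at y = -0.46). Falling from on edge onto its side the cup turns over 7 rad/s, too fast; letting go within 10 degrees of lying or standing is harmless
- eraser: eraser in a blue paper sleeve with a white end, 19 x 43 x 12 mm (x, y, z), 18 g; origin: centre of its underside. It starts lying flat on the inner floor of the cup, at any yaw. On the cup's wall it slides only once the cup slopes well mouth-down: it may hold up to about 36 degrees below level, 50 degrees is sure
- mouse: bystander: black computer mouse 60 x 108 x 38 mm beside the keyboard's right end, origin at the centre of its underside; leave alone
- stapler: bystander: red stapler 36 x 141 x 47 mm behind the keyboard, origin at the centre of its underside; leave alone
- glue_stick: bystander: yellow glue stick 26 mm thick, 93 mm tall, standing at the back, origin at the centre of its underside; leave alone
- calculator: bystander: calculator 152 x 98 x 21 mm (x, y, z) in front of the keyboard, origin at the centre of its underside; leave alone
- notes_yellow: bystander: pad of yellow sticky notes 51 x 52 x 14 mm at the front right corner, origin at the centre of its underside; leave alone
- highlighter: bystander: yellow and black highlighter 25 x 109 x 15 mm (x, y, z) lying in front of the letter tray, origin at the centre of its underside; leave alone

How it is judged:
By the outcome, as a careful person would: the job done as asked, in the order asked, and still so for the second after the job is handed in, with the robot touching nothing.
It also fails if it takes over 72 s, if anything falls off the work surface, if the arm or the gripper's body presses on something with over 40 N, if the wrist force passes 120 N, or if a joint passes its speed limit or range.

ROBOT

A 6-joint arm with a two-finger parallel gripper is mounted at the origin on a cart in front of the work surface, level with it; the furniture and walls round the work are solid. World frame = base frame: x ahead of the robot, y to its left, z up, the work surface at z = 0. Lengths are in m, angles in rad, forces in N, time in s.
With the tool pointing down it reaches from about 0.35 to 0.85 m from the base axis. Payload 8.1 kg.
Tool frame: the origin (TCP) lies at the centre of the arm's flange, where the gripper is bolted on; the fingertips stand 186 mm ahead of it and the grasp point (between the pads) lies 167 mm ahead of it (robot.nose_length is the distance from the TCP to the fingertips, in m); z points along the fingers, x is the direction in which the jaws open and shut, and the axes are right-handed (so a half turn about z gives the same grasp; the last joint's range is limited). The gripper opens to 93 mm and grips with 3 to 60 N. Pads are 15 mm wide; open, the fingers measure 128 mm over their backs; the gripper's body (75 mm by 188 mm) begins 65 mm behind the grasp point.
Start: joints at [-1.217, 0.13, 1.488, -0, 1.523, -0.085], TCP at [0.255, -0.543, 0.405] pointing down, gripper open.
Joint ranges: [-2.96, 2.96], [-0.89, 2.26], [0.02, 2.5], [-1.34, 4.48], [0, 2.73], [-2.66, 2.66]. Speed limits (rad/s): [2.39, 2.39, 2.79, 3.14, 3.14, 3.14].

INTERFACE

Orientations are given as a rotation vector (axis times angle).
In Python, from plant import robot gives the robot as it stands.
- The arm moves only by the tool arm_command, never from a script. Its argument "motion" is a list of rows, each an object with "slide": the shift along the tool's x, y, z each as a share of 0.4 m, from -1 to 1, a list of three; "turn": the turn, a rotation vector about the tool's x, y, z each as a share of 0.5 rad, from -1 to 1, a list of three. A call has exactly 5 rows; each row shifts and turns the commanded pose from where the row before left it, along the tool's axes as they then stand; what a row does not reach is not made up. A row lasts 1/12 s, in which the tool goes at most 41.7 mm and 7.16 degrees, less where a joint would pass 70% of its speed; a pose out of reach is approached as far as the arm can. A call with a number of a shift or a turn outside -1 to 1 is refused whole. A call with a gripper value outside its range is refused whole. "gripper" is the opening in per cent of the stroke, from 0 (shut) to 100 (fully open), set as the call begins (left out, the last holds). The fingers move at their own pace and stop on an object; "grip_force" is the grip in N (left out, the last holds). Time passes only in rows, so rows that do not move let the fingers close, or fill a call up. It gives the time, the measured TCP pose, the force and the opening at its end, in the units of the state.
- robot.read_state(): the state, without advancing time (a new reading comes with each control period).
- robot.read_camera(name): name is "scene" or "top" or "wrist"; returns a dict with "pixels" (480x640x3 uint8, blue, green, red), "intrinsics" (3x3 intrinsics, pixels), "T" (4x4, takes a point from camera to world coordinates). Camera axes: x right, y down, z forward; pixel columns grow to the right and rows downward; lengths in m; the calibration is good to about 2 mm. A picture is of the moment at which its call begins. There is no depth.
- robot.close_job(): hands the job in, once; it reports no verdict.
The state is a dict: "t": time; "q": joint angles; "dq": joint speeds; "joint_torque": joint torques, N m; "tool_pos": TCP position; "orientation": TCP orientation; "force": force on the tool from outside, world axes, zero at the start; "wrist_torque": the same for the moment, N m; "opening": finger opening in m.
Only numpy, scipy, OpenCV 4.12 (cv2) and the standard library are available. Lean on these libraries where they do the work, as an engineer would, in place of code of your own. Each camera call takes 0.05 s, during which the arm holds its last target.

## Working session

There is one attempt and no reset: what is moved stays moved. The work goes in short steps, Python scripts to look and compute and a tool call to move; the robot and the scene stay as the last step left them, time stands still between calls to the robot, and variables do not carry over. Pictures are saved under pics/ and viewed, and the job is handed in when it is done.

Besides the shell and the picture viewer there is one more tool, called after "Emit:" as a command line: name --argument value ..., lists and objects as JSON in quotes. arm_command: Moves the arm, as the interface text tells. Shift numbers are shares of 0.4 m and turn numbers shares of 0.5 rad, none past 1 either way. Its arguments: {"type":"object","properties":{"motion":{"type":"array","items":{"type":"object","properties":{"slide":{"type":"array","items":{"type":"number"}},"turn":{"type":"array","items":{"type":"number"}}}}},"gripper":{"type":"number"},"grip_force":{"type":"number"}},"required":["motion"]}

```bash
ls; mkdir -p pics; python3 - <<'E'
from plant import robot
import cv2,numpy as np
s=robot.read_state()
print({k:np.round(v,4).tolist() for k,v in s.items()})
for n in ["scene","top","wrist"]:
    c=robot.read_camera(n); cv2.imwrite(f"pics/{n}0.png",c["pixels"]); print(n,c["intrinsics"].tolist(),np.round(c["T"],4).tolist())
E
```

```text
pics
{'t': 0.0, 'q': [-1.2174, 0.1311, 1.4893, -0.0, 1.523, -0.0854], 'dq': [0.0, 0.0003, 0.0004, 0.0002, 0.0011, 0.0012], 'joint_torque': [-0.0043, -55.9853, -49.1765, 0.0762, 0.0357, -0.0002], 'tool_pos': [0.2548, -0.5429, 0.4037], 'orientation': [-2.6507, 1.6841, 0.0023], 'force': [0.2763, -0.686, -0.1751], 'wrist_torque': [-0.0273, 0.0057, 0.024], 'opening': 0.093}
scene [[580.3971523611275, 0.0, 326.5995274521278], [0.0, 580.3971523611275, 232.72594189061178], [0.0, 0.0, 1.0]] [[-0.1253, 0.847, -0.5167, 1.2255], [0.992, 0.1135, -0.0547, -0.0298], [0.0123, -0.5194, -0.8544, 1.2767], [0.0, 0.0, 0.0, 1.0]]
top [[603.4292116700436, 0.0, 323.35573055546695], [0.0, 603.4292116700436, 227.31974381841562], [0.0, 0.0, 1.0]] [[0.0111, -0.9866, 0.1625, 0.3156], [-0.9999, -0.0112, -0.0001, -0.097], [0.0019, -0.1625, -0.9867, 1.5704], [0.0, 0.0, 0.0, 1.0]]
wrist [[392.95201459883606, 0.0, 322.25192217532833], [0.0, 392.95201459883606, 238.85071070497986], [0.0, 0.0, 1.0]] [[0.4254, -0.8697, -0.2502, 0.325], [-0.905, -0.4092, -0.1161, -0.5115], [-0.0015, 0.2758, -0.9612, 0.383], [0.0, 0.0, 0.0, 1.0]]
```

View pics/scene0.png

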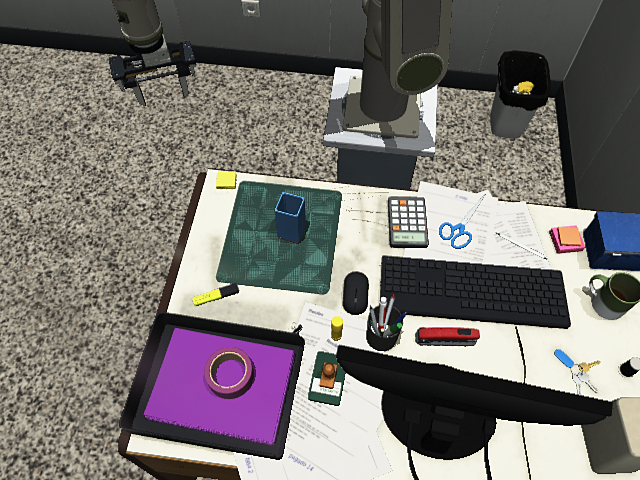

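View pics/top0.png

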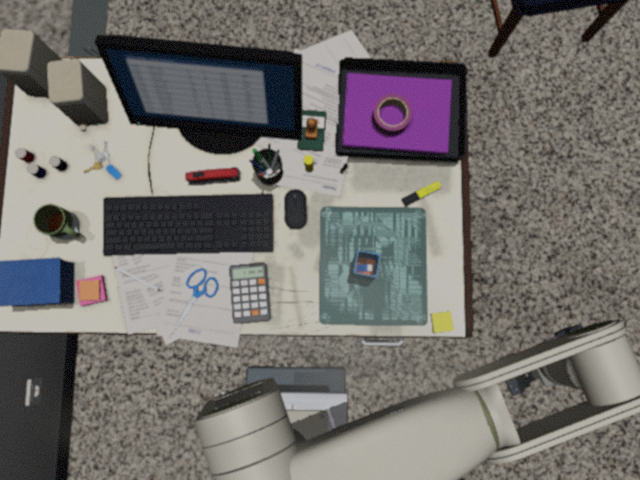

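View pics/wrist0.png

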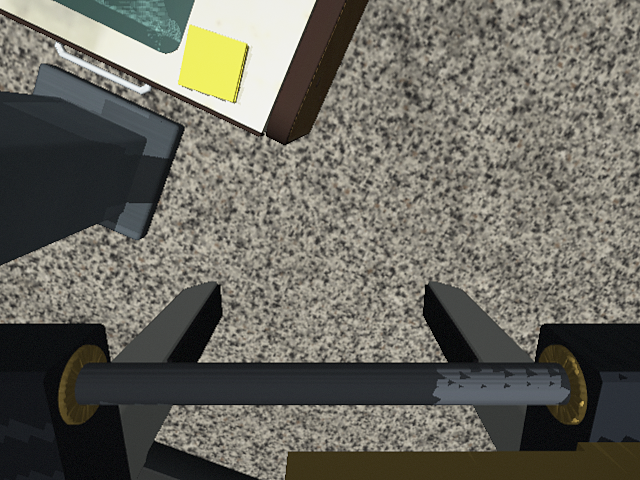

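```bash
python3 - <<'E'
import cv2,numpy as np
t=cv2.imread("pics/top0.png")[225:305,320:415]; s=cv2.imread("pics/scene0.png")[180:255,260:320]
t=cv2.resize(t,None,fx=6,fy=6,interpolation=cv2.INTER_NEAREST); s=cv2.resize(s,None,fx=6,fy=6,interpolation=cv2.INTER_NEAREST)
cv2.imwrite("pics/tc.png",t);cv2.imwrite("pics/sc.png",s)
E
```

```text
(no output)
```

View pics/tc.png

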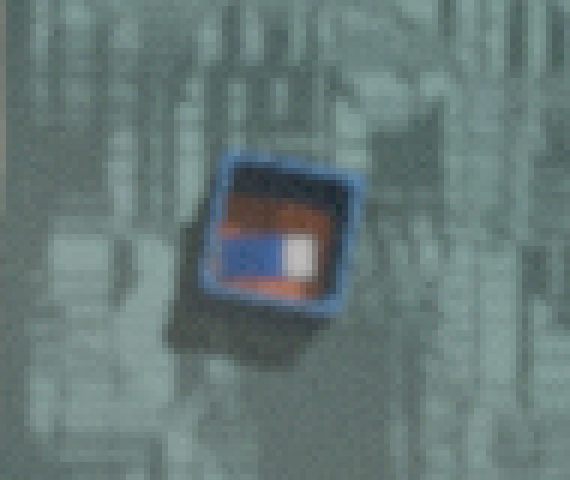

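View pics/sc.png

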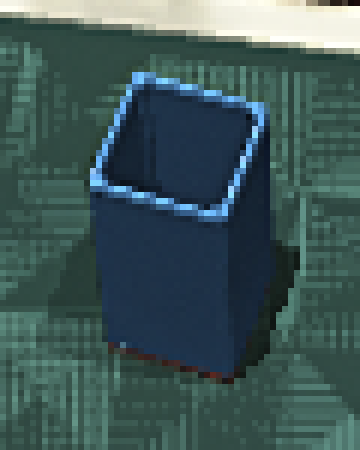

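The top crop shows the rim with corners near (227,150), (367,178), (340,310) and (200,287), in 6x crop pixels. The eraser is visible inside. The scene crop shows the same rim and the brown underside.

```bash
cat > h.py <<'E'
import numpy as np,cv2
from plant import robot
def ray(c,u,v,z):
    K=c["intrinsics"];T=c["T"]; d=T[:3,:3]@np.linalg.solve(K,[u,v,1.0]); o=T[:3,3]
    return o+d*(z-o[2])/d[2]
E
python3 - <<'E'
from h import *
for n,cr,off in [("top",[(227,150),(367,178),(340,310),(200,287)],(320,225)),("scene",[(137,78),(264,108),(226,213),(95,182)],(260,180))]:
    c=robot.read_camera(n)
    P=np.array([ray(c,u/6+off[0]-.5,v/6+off[1]-.5,.131) for u,v in cr])
    print(n,P.round(4).tolist(),P.mean(0).round(4))
    for i in range(4):
        e=P[(i+1)%4]-P[i]; print(np.hypot(*e[:2]).round(4),np.degrees(np.arctan2(e[1],e[0])).round(1)%90)
c=robot.read_camera("scene")
for u,v in [(110,348),(230,381)]: print(ray(c,u/6+260-.5,v/6+180-.5,.001).round(4))
c=robot.read_camera("top")
for x,y,n in [(444,322,'note'),(420,193,'hl'),(344,168,'?'),(307,165,'glue'),(295,208,'mouse'),(270,320,'calc'),(465,335,'corner')]: print(n,ray(c,x,y,0.02).round(3))
E
```

```text
top [[0.4996, -0.1793, 0.131], [0.489, -0.2354, 0.131], [0.436, -0.2244, 0.131], [0.4445, -0.1687, 0.131]] [ 0.4673 -0.2019  0.131 ]
0.057 79.2
0.0541 78.30000000000001
0.0564 81.3
0.0561 79.1
scene [[0.4343, -0.2231, 0.131], [0.442, -0.1704, 0.131], [0.4935, -0.1779, 0.131], [0.4859, -0.2312, 0.131]] [ 0.4639 -0.2007  0.131 ]
0.0532 81.7
0.052 81.8
0.0539 82.0
0.0523 81.0
[ 0.4848 -0.2333  0.001 ]
[ 0.4941 -0.1801  0.001 ]
note [ 0.331 -0.406  0.02 ]
hl [ 0.665 -0.35   0.02 ]
? [ 0.731 -0.15   0.02 ]
glue [ 0.738 -0.052  0.02 ]
mouse [ 0.621 -0.022  0.02 ]
calc [0.331 0.036 0.02 ]
corner [ 0.299 -0.459  0.02 ]
```

```bash
cat >> h.py <<'E'
from scipy.spatial.transform import Rotation as Ro
import json,os
YAW=-9.5
def toolR(e,yaw=YAW,roll=0):
    e,y=np.radians([e,yaw]); ex=np.array([np.cos(y),np.sin(y),0]); ey=np.array([-np.sin(y),np.cos(y),0])
    z=ey*np.cos(e)-np.array([0,0,np.sin(e)])
    return Ro.from_matrix(np.column_stack([ex,np.cross(z,ex),z]))*Ro.from_euler('z',roll,degrees=True)
def log():
    s=robot.read_state(); L=json.load(open("log.json")) if os.path.exists("log.json") else []
    L.append([list(map(float,s["q"])),list(map(float,s["tool_pos"])),list(map(float,s["orientation"]))]); json.dump(L,open("log.json","w")); return s
def plan(p,R,maxcalls=2,frac=.98):
    """rows from measured pose to target p,R ; prints per-row numbers"""
    s=log(); p0=np.array(s["tool_pos"]);R0=Ro.from_rotvec(s["orientation"]); p=np.array(p)
    rv=(R0.inv()*R).as_rotvec(); D=np.linalg.norm(p-p0);A=np.linalg.norm(rv)
    n=max(int(np.ceil(D/.0417/frac)),int(np.ceil(A/.125/frac)),1); n=-(-n//5)*5
    print("t",round(s["t"],2),"pos",p0.round(4),"q",np.round(s["q"],3),"op",round(s["opening"],4),"F",np.round(s["force"],1),"dist",D.round(4),"ang",np.degrees(A).round(2),"rows",n)
    for i in range(min(n,5*maxcalls)):
        Rc=R0*Ro.from_rotvec(rv*i/n); sl=Rc.inv().apply((p-p0)/n)/.4
        print(np.round(sl,4).tolist(),np.round(rv/n/.5,3).tolist())
def tcp(grasp,R,d=.167): return np.array(grasp)-d*R.as_matrix()[:,2]
E
python3 - <<'E'
from h import *
R=toolR(15); g=np.array([.4655,-.2015,.30]); g[:2]-=.10*R.as_matrix()[:2,2]
plan(tcp(g,R),R,4)
print(tcp(g,R))
E
```

```text
t 0.35 pos [ 0.2549 -0.5431  0.4045] q [-1.217  0.131  1.488 -0.     1.523 -0.085] op 0.093 F [ 1.1 -0.1  1. ] dist 0.199 ang 90.72 rows 15
[-0.0013, -0.0315, 0.0102] [0.16, -0.084, -0.109]
[0.0009, -0.0306, 0.0127] [0.16, -0.084, -0.109]
[0.0031, -0.0294, 0.015] [0.16, -0.084, -0.109]
[0.0054, -0.0279, 0.0171] [0.16, -0.084, -0.109]
[0.0076, -0.0261, 0.019] [0.16, -0.084, -0.109]
[0.0098, -0.024, 0.0207] [0.16, -0.084, -0.109]
[0.012, -0.0217, 0.022] [0.16, -0.084, -0.109]
[0.014, -0.0192, 0.0231] [0.16, -0.084, -0.109]
[0.016, -0.0165, 0.0239] [0.16, -0.084, -0.109]
[0.0178, -0.0136, 0.0244] [0.16, -0.084, -0.109]
[0.0195, -0.0106, 0.0246] [0.16, -0.084, -0.109]
[0.0211, -0.0076, 0.0245] [0.16, -0.084, -0.109]
[0.0224, -0.0044, 0.024] [0.16, -0.084, -0.109]
[0.0236, -0.0013, 0.0233] [0.16, -0.084, -0.109]
[0.0245, 0.0019, 0.0223] [0.16, -0.084, -0.109]
[ 0.42293386 -0.45586522  0.34322278]
```

Emit:
arm_command --motion '[{"slide": [-0.001, -0.031, 0.01], "turn": [0.16, -0.084, -0.109]}, {"slide": [0.001, -0.031, 0.013], "turn": [0.16, -0.084, -0.109]}, {"slide": [0.003, -0.029, 0.015], "turn": [0.16, -0.084, -0.109]}, {"slide": [0.005, -0.028, 0.017], "turn": [0.16, -0.084, -0.109]}, {"slide": [0.008, -0.026, 0.019], "turn": [0.16, -0.084, -0.109]}]' --gripper 100 --grip_force 35

```text
t: 0.77
tool_pos: [0.3112, -0.5141, 0.3847]
orientation: [-2.448, 1.111, -0.053]
force: [0.7, -1.3, -0.2]
opening: 0.0927
```

```bash
cat > fit.py <<'E'
from h import *
from scipy.optimize import least_squares
def fk(q,p):
    h,a1,b,L2,a2,L3,d6=p
    Y=lambda a:Ro.from_euler('y',a);Z=lambda a:Ro.from_euler('z',a)
    R=Z(q[0]); x=R.apply([a1,b,h]); R=R*Y(q[1]); x=x+R.apply([a2,0,L2]); R=R*Y(q[2]); x=x+R.apply([0,0,L3]); R=R*Z(q[3])*Y(q[4]); x=x+R.apply([0,0,d6]); wc=x-R.apply([0,0,d6]); return x,R*Z(q[5]),wc
def fit():
    L=json.load(open("log.json"))
    f=lambda p:np.concatenate([np.concatenate([fk(q,p)[0]-x for q,x,o in L]),.01*(p-[.4,0,0.05,.4,0,.4,.1])*1e-2])
    r=least_squares(f,[.4,0,0.05,.4,0,.4,.1]); return r.x,np.abs(f(r.x)[:-7]).max(),[np.degrees((fk(q,r.x)[1].inv()*Ro.from_rotvec(o)).magnitude()).round(2) for q,x,o in L]
if __name__=="__main__": print(fit())
E
python3 - <<'E'
from h import *
R=toolR(15); g=np.array([.4655,-.2015,.30]); g[:2]-=.10*R.as_matrix()[:2,2]
plan(tcp(g,R),R,1)
import fit; print(fit.fit())
E
```

```text
t 0.77 pos [ 0.3112 -0.5141  0.3847] q [-1.219  0.274  1.397  0.347  1.766 -0.35 ] op 0.0927 F [ 0.7 -1.3 -0.2] dist 0.1326 ang 60.23 rows 10
[0.0099, -0.0238, 0.0209] [0.159, -0.084, -0.109]
[0.012, -0.0215, 0.0222] [0.159, -0.084, -0.109]
[0.014, -0.019, 0.0233] [0.159, -0.084, -0.109]
[0.016, -0.0163, 0.0241] [0.159, -0.084, -0.109]
[0.0178, -0.0134, 0.0245] [0.159, -0.084, -0.109]
(array([0.27428796, 0.05947503, 0.0512    , 0.35147316, 0.03819242,
       0.4552673 , 0.19135698]), np.float64(4.585710478011151e-09), [np.float64(180.0), np.float64(180.0)])
```

Emit:
arm_command --motion '[{"slide": [0.01, -0.024, 0.021], "turn": [0.159, -0.084, -0.109]}, {"slide": [0.012, -0.0215, 0.022], "turn": [0.159, -0.084, -0.109]}, {"slide": [0.014, -0.019, 0.023], "turn": [0.159, -0.084, -0.109]}, {"slide": [0.016, -0.016, 0.024], "turn": [0.159, -0.084, -0.109]}, {"slide": [0.018, -0.013, 0.0245], "turn": [0.159, -0.084, -0.109]}]'

```text
t: 1.18
tool_pos: [0.3669, -0.4856, 0.3633]
orientation: [-2.167, 0.605, -0.089]
force: [0.4, 1.2, -0.4]
opening: 0.093
```

```bash
python3 - <<'E'
from h import *
R=toolR(15); g=np.array([.4655,-.2015,.30]); g[:2]-=.10*R.as_matrix()[:2,2]
plan(tcp(g,R),R,1)
import fit; p,e,_=fit.fit(); print(p.round(4),e)
# IK along plan
from scipy.optimize import least_squares
s=robot.read_state(); q=np.array(s["q"])
lo=np.array([-2.96,-.89,.02,-1.34,0,-2.66]);hi=np.array([2.96,2.26,2.5,4.48,2.73,2.66])
def ik(x,R,q):
    def f(q):
        X,RR,_=fit.fk(q,p); return np.concatenate([X-x,.3*((RR*Ro.from_euler('z',np.pi)).inv()*R).as_rotvec()])
    r=least_squares(f,np.clip(q,lo+1e-6,hi-1e-6),bounds=(lo,hi)); return r.x,np.abs(r.fun).max()
C=np.array([.4655,-.2015])
for e in (0,10,15,20):
  qq=q.copy()
  R=toolR(e)
  for (dd,h) in [(.1,.3),(.1,.1),(0,.1),(0,.12)]:
    g=np.array([*C,h]); g[:2]-=dd*R.as_matrix()[:2,2]
    qq,er=ik(tcp(g,R),R,qq); x,_,wc=fit.fk(qq,p); print(e,dd,h,qq.round(2),"err",er.round(5),"wc",wc.round(3))
  for sg in (1,-1):
    q2=qq.copy()
    for roll in range(0,181,20):
      R2=toolR(e,roll=sg*roll); q2,er=ik(tcp(g,R2),R2,q2)
      if roll in(140,160,180): print("  roll",sg*roll,q2.round(2),er.round(5))
E
```

```text
t 1.18 pos [ 0.3669 -0.4856  0.3633] q [-1.177  0.468  1.292  0.632  2.03  -0.54 ] op 0.093 F [ 0.4  1.2 -0.4] dist 0.0665 ang 30.12 rows 5
[0.0194, -0.0108, 0.0247] [0.159, -0.083, -0.109]
[0.0209, -0.0078, 0.0246] [0.159, -0.083, -0.109]
[0.0223, -0.0047, 0.0242] [0.159, -0.083, -0.109]
[0.0235, -0.0015, 0.0235] [0.159, -0.083, -0.109]
[0.0244, 0.0016, 0.0225] [0.159, -0.083, -0.109]
[ 0.2825 -0.004   0.0512  0.3436  0.0048  0.5531  0.1913] 0.00030255953543778524
0 0.1 0.3 [-1.1   0.82  1.15  1.09  2.41 -0.62] err 0.0 wc [ 0.39  -0.653  0.3  ]
0 0.1 0.1 [-1.1   1.14  1.06  0.9   2.28 -0.88] err 0.0 wc [ 0.39  -0.653  0.1  ]
0 0 0.1 [-1.01  0.96  1.36  0.91  2.15 -0.95] err 0.0 wc [ 0.406 -0.555  0.1  ]
0 0 0.12 [-1.01  0.92  1.38  0.93  2.17 -0.93] err 0.0 wc [ 0.406 -0.555  0.12 ]
  roll 140 [-1.01  0.92  1.38  0.93  2.17  1.51] 0.0
  roll 160 [-1.01  0.92  1.38  0.93  2.17  1.86] 0.0
  roll 180 [-1.01  0.92  1.38  0.93  2.17  2.21] 0.0
  roll -140 [-0.98  1.15  0.99  1.28  2.36 -2.66] 0.115
  roll -160 [-0.96  1.79  0.02  1.66  2.58 -2.66] 0.12824
  roll -180 [-0.96  1.79  0.02  
[... 1311 characters left out ...]
 1.66  0.02  1.75  2.66 -2.66] 0.14004
20 0.1 0.3 [-1.08  0.63  1.19  0.84  2.26 -0.69] err 0.0 wc [ 0.394 -0.626  0.423]
20 0.1 0.1 [-1.08  0.87  1.23  0.71  2.06 -0.93] err 0.0 wc [ 0.394 -0.626  0.223]
20 0 0.1 [-0.99  0.7   1.49  0.75  1.94 -0.94] err 0.0 wc [ 0.41  -0.534  0.223]
20 0 0.12 [-0.99  0.66  1.5   0.76  1.96 -0.91] err 0.0 wc [ 0.41  -0.534  0.243]
  roll 140 [-0.99  0.66  1.5   0.76  1.96  1.53] 0.0
  roll 160 [-0.99  0.66  1.5   0.76  1.96  1.88] 0.0
  roll 180 [-0.99  0.66  1.5   0.76  1.96  2.23] 0.0
  roll -140 [-0.94  0.76  1.27  0.94  2.08 -2.66] 0.15456
  roll -160 [-0.93  1.62  0.02  1.39  2.55 -2.66] 0.13399
  roll -180 [-0.93  1.62  0.02  1.68  2.65 -2.66] 0.13871
```

Emit:
arm_command --motion '[{"slide": [0.019, -0.011, 0.025], "turn": [0.159, -0.083, -0.109]}, {"slide": [0.021, -0.008, 0.025], "turn": [0.159, -0.083, -0.109]}, {"slide": [0.022, -0.005, 0.024], "turn": [0.159, -0.083, -0.109]}, {"slide": [0.0235, -0.0015, 0.0235], "turn": [0.159, -0.083, -0.109]}, {"slide": [0.024, 0.002, 0.022], "turn": [0.159, -0.083, -0.109]}]'

```text
t: 1.6
tool_pos: [0.4227, -0.4559, 0.3428]
orientation: [-1.828, 0.153, -0.117]
force: [0.5, -0.2, 0.5]
opening: 0.0928
```

```bash
python3 - <<'E'
from h import *
R=toolR(15); g=np.array([.4655,-.2015,.085]); g[:2]-=.10*R.as_matrix()[:2,2]
plan(tcp(g,R),R,2,.75)
import fit; p,e,_=fit.fit(); print(p.round(4),e)
c=robot.read_camera("wrist"); cv2.imwrite("pics/w1.png",c["pixels"])
E
```

```text
t 1.6 pos [ 0.4227 -0.4559  0.3428] q [-1.088  0.681  1.17   0.901  2.302 -0.676] op 0.0928 F [ 0.5 -0.2  0.5] dist 0.2145 ang 0.07 rows 10
[0.0001, 0.0518, 0.0139] [0.0, -0.0, -0.0]
[0.0001, 0.0518, 0.0139] [0.0, -0.0, -0.0]
[0.0001, 0.0518, 0.0139] [0.0, -0.0, -0.0]
[0.0001, 0.0518, 0.0139] [0.0, -0.0, -0.0]
[0.0001, 0.0518, 0.0139] [0.0, -0.0, -0.0]
[0.0001, 0.0518, 0.0139] [0.0, -0.0, -0.0]
[0.0001, 0.0518, 0.0139] [0.0, -0.0, -0.0]
[0.0001, 0.0518, 0.0139] [0.0, -0.0, -0.0]
[0.0001, 0.0518, 0.0139] [0.0, -0.0, -0.0]
[0.0001, 0.0518, 0.0139] [0.0, -0.0, -0.0]
[ 0.2832 -0.0057  0.0513  0.3432  0.0063  0.5535  0.1912] 0.00032362701688459783
```

View pics/w1.png

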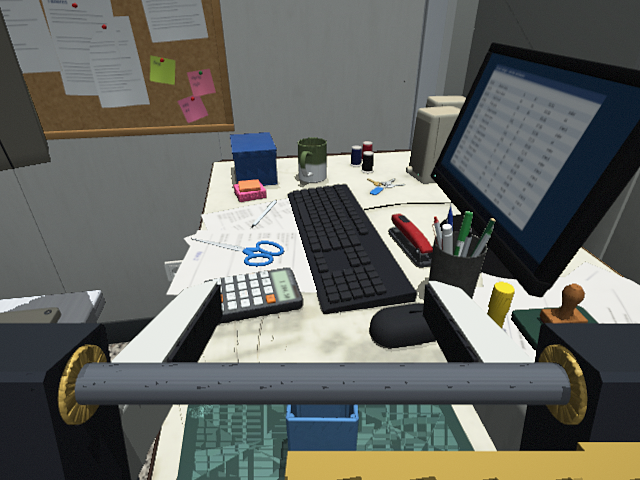

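Wrist view: the cup is dead centre between the jaws (columns 287 to 357, principal point 322). Next I descend.

Emit:
arm_command --motion '[{"slide": [0, 0.052, 0.014], "turn": [0, 0, 0]}, {"slide": [0, 0.052, 0.014], "turn": [0, 0, 0]}, {"slide": [0, 0.052, 0.014], "turn": [0, 0, 0]}, {"slide": [0, 0.052, 0.014], "turn": [0, 0, 0]}, {"slide": [0, 0.052, 0.014], "turn": [0, 0, 0]}]'

```text
t: 2.07
tool_pos: [0.4218, -0.4565, 0.2345]
orientation: [-1.834, 0.158, -0.116]
force: [-0.8, -0.2, 0.6]
opening: 0.0928
```

Emit:
arm_command --motion '[{"slide": [0, 0.052, 0.014], "turn": [0, 0, 0]}, {"slide": [0, 0.052, 0.014], "turn": [0, 0, 0]}, {"slide": [0, 0.052, 0.014], "turn": [0, 0, 0]}, {"slide": [0, 0.052, 0.014], "turn": [0, 0, 0]}, {"slide": [0, 0.05, 0.013], "turn": [0, 0, 0]}]'

```text
t: 2.48
tool_pos: [0.4214, -0.457, 0.1275]
orientation: [-1.834, 0.158, -0.116]
force: [0.3, -0.7, 0.5]
opening: 0.0928
```

```bash
python3 - <<'E'
from h import *
R=toolR(15); g=np.array([.4655,-.2015,.085])
plan(tcp(g,R),R,2,.75)
for n in("wrist","scene"):
  c=robot.read_camera(n); cv2.imwrite(f"pics/{n}2.png",c["pixels"])
E
```

```text
t 2.48 pos [ 0.4214 -0.457   0.1275] q [-1.091  0.988  1.135  0.747  2.111 -0.924] op 0.0928 F [ 0.3 -0.7  0.5] dist 0.098 ang 0.49 rows 5
[0.0005, -0.0133, 0.0471] [0.003, -0.001, -0.002]
[0.0005, -0.0133, 0.0471] [0.003, -0.001, -0.002]
[0.0006, -0.0132, 0.0472] [0.003, -0.001, -0.002]
[0.0006, -0.0131, 0.0472] [0.003, -0.001, -0.002]
[0.0006, -0.0131, 0.0472] [0.003, -0.001, -0.002]
```

View pics/wrist2.png

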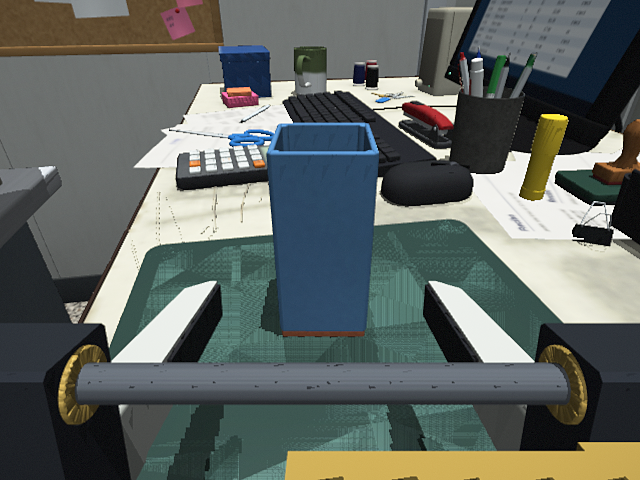

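View pics/scene2.png

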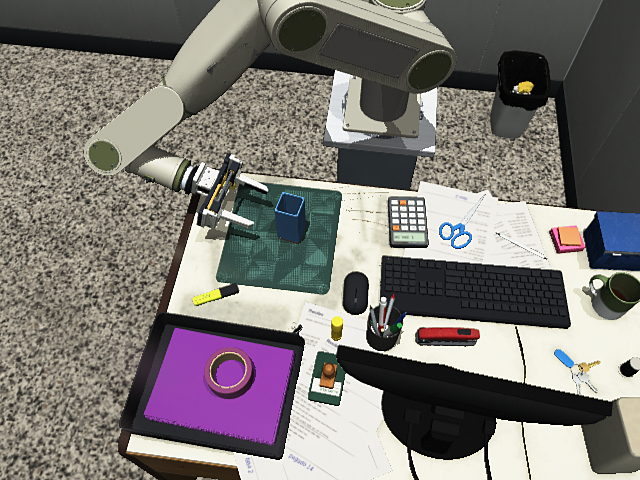

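Wrist view: the cup is centred at column 323 with its face square to the jaws, and nothing is in the way. Next I advance.

Emit:
arm_command --motion '[{"slide": [0.001, -0.013, 0.047], "turn": [0.003, 0, -0.002]}, {"slide": [0.001, -0.013, 0.047], "turn": [0.003, 0, -0.002]}, {"slide": [0.001, -0.013, 0.047], "turn": [0.003, 0, -0.002]}, {"slide": [0.001, -0.013, 0.047], "turn": [0.003, 0, -0.002]}, {"slide": [0.001, -0.013, 0.047], "turn": [0.003, 0, -0.002]}]'

```text
t: 3.0
tool_pos: [0.4404, -0.3608, 0.131]
orientation: [-1.827, 0.151, -0.122]
force: [0.6, 0.1, 0.4]
opening: 0.0927
```

```bash
python3 - <<'E'
from h import *
R=toolR(15); g=np.array([.4655,-.2015,.085])
plan(tcp(g,R),R,2,.75)
for n in("wrist",):
  c=robot.read_camera(n); cv2.imwrite(f"pics/{n}3.png",c["pixels"])
E
```

```text
t 3.0 pos [ 0.4404 -0.3608  0.131 ] q [-1.     0.84   1.381  0.796  1.995 -0.945] op 0.0927 F [0.6 0.1 0.4] dist 0.0031 ang 0.26 rows 5
[-0.0007, 0.0013, 0.0003] [-0.0, -0.001, 0.001]
[-0.0007, 0.0013, 0.0003] [-0.0, -0.001, 0.001]
[-0.0007, 0.0013, 0.0003] [-0.0, -0.001, 0.001]
[-0.0007, 0.0013, 0.0003] [-0.0, -0.001, 0.001]
[-0.0007, 0.0013, 0.0003] [-0.0, -0.001, 0.001]
```

View pics/wrist3.png

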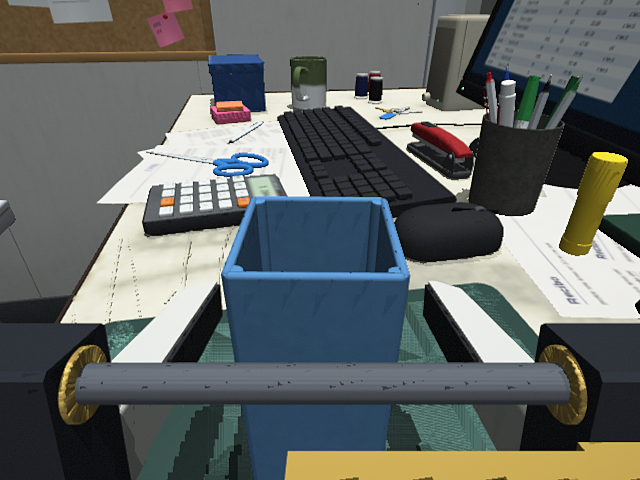

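The cup now sits about 2 mm to the left (rim columns 223 to 410). I correct that, then close.

Emit:
arm_command --motion '[{"slide": [-0.001, 0.001, 0], "turn": [0, 0, 0]}, {"slide": [-0.001, 0.001, 0], "turn": [0, 0, 0]}, {"slide": [-0.001, 0.001, 0], "turn": [0, 0, 0]}, {"slide": [-0.001, 0.001, 0], "turn": [0, 0, 0]}, {"slide": [0, 0, 0], "turn": [0, 0, 0]}]'

```text
t: 3.47
tool_pos: [0.4382, -0.3619, 0.1278]
orientation: [-1.825, 0.152, -0.121]
force: [-0.4, 0.0, 0.2]
opening: 0.0929
```

Emit:
arm_command --motion '[{"slide": [0, 0, 0], "turn": [0, 0, 0]}, {"slide": [0, 0, 0], "turn": [0, 0, 0]}, {"slide": [0, 0, 0], "turn": [0, 0, 0]}, {"slide": [0, 0, 0], "turn": [0, 0, 0]}, {"slide": [0, 0, 0], "turn": [0, 0, 0]}]' --gripper 0 --grip_force 35

```text
t: 3.88
tool_pos: [0.4384, -0.361, 0.1276]
orientation: [-1.825, 0.151, -0.12]
force: [-0.1, -0.1, -0.6]
opening: 0.0646
```

Emit:
arm_command --motion '[{"slide": [0, 0, 0], "turn": [0, 0, 0]}, {"slide": [0, 0, 0], "turn": [0, 0, 0]}, {"slide": [0, 0, 0], "turn": [0, 0, 0]}, {"slide": [0, 0, 0], "turn": [0, 0, 0]}, {"slide": [0, 0, 0], "turn": [0, 0, 0]}]'

```text
t: 4.3
tool_pos: [0.4384, -0.361, 0.1276]
orientation: [-1.825, 0.151, -0.12]
force: [-0.8, -0.5, -1.0]
opening: 0.0578
```

```bash
python3 - <<'E'
from h import *
s=log(); R=Ro.from_rotvec(s["orientation"]); p=np.array(s["tool_pos"]); json.dump([p.tolist(),R.as_rotvec().tolist()],open("grasp.json","w"))
print(s["opening"],s["force"],p.round(4), (p+.167*R.as_matrix()[:,2]).round(4))
plan(p+[0,0,.12],R,1,.6)
c=robot.read_camera("wrist"); cv2.imwrite("pics/w4.png",c["pixels"])
E
```

```text
0.05782780935959592 [-0.83633761 -0.47193698 -1.04845995] [ 0.4384 -0.361   0.1276] [ 0.4655 -0.2018  0.085 ]
t 4.3 pos [ 0.4384 -0.361   0.1276] q [-1.003  0.846  1.381  0.793  1.995 -0.95 ] op 0.0578 F [-0.8 -0.5 -1. ] dist 0.12 ang 0.0 rows 5
[0.0002, -0.058, -0.0153] [0.0, 0.0, 0.0]
[0.0002, -0.058, -0.0153] [0.0, 0.0, 0.0]
[0.0002, -0.058, -0.0153] [0.0, 0.0, 0.0]
[0.0002, -0.058, -0.0153] [0.0, 0.0, 0.0]
[0.0002, -0.058, -0.0153] [0.0, 0.0, 0.0]
```

View pics/w4.png

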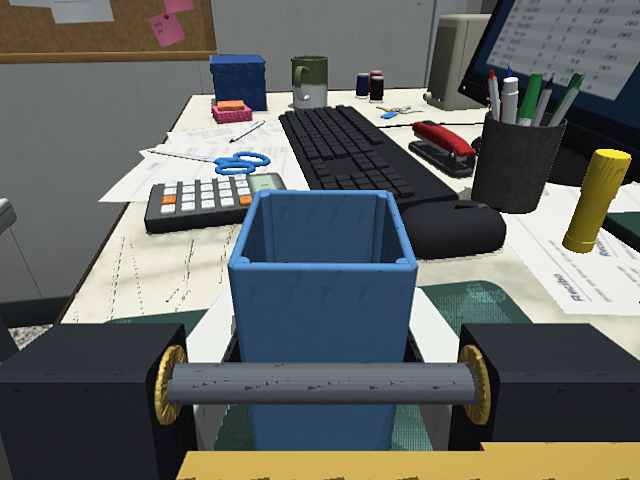

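Gripped at 57.8 mm, as expected for the 58 mm cup. Now a gentle lift.

Emit:
arm_command --motion '[{"slide": [0, -0.02, -0.005], "turn": [0, 0, 0]}, {"slide": [0, -0.03, -0.008], "turn": [0, 0, 0]}, {"slide": [0, -0.035, -0.009], "turn": [0, 0, 0]}, {"slide": [0, -0.03, -0.008], "turn": [0, 0, 0]}, {"slide": [0, -0.02, -0.005], "turn": [0, 0, 0]}]'

```text
t: 4.77
tool_pos: [0.4386, -0.3611, 0.1858]
orientation: [-1.826, 0.15, -0.122]
force: [0.3, -0.2, -3.3]
opening: 0.058
```

Emit:
arm_command --motion '[{"slide": [0, -0.03, -0.008], "turn": [0, 0, 0]}, {"slide": [0, -0.03, -0.008], "turn": [0, 0, 0]}, {"slide": [0, -0.03, -0.008], "turn": [0, 0, 0]}, {"slide": [0, -0.03, -0.008], "turn": [0, 0, 0]}, {"slide": [0, -0.02, -0.005], "turn": [0, 0, 0]}]'

```text
t: 5.18
tool_pos: [0.4383, -0.3609, 0.2433]
orientation: [-1.826, 0.151, -0.121]
force: [0.7, 0.2, -3.6]
opening: 0.0575
```

```bash
python3 - <<'E'
from h import *
s=log();print(s["opening"],s["force"],s["tool_pos"])
for n in("wrist","scene"):
  c=robot.read_camera(n); cv2.imwrite(f"pics/{n}5.png",c["pixels"])
E
```

```text
0.05754292176253727 [ 0.72936827  0.18970528 -3.59530941] [ 0.43829469 -0.36088908  0.24333133]
```

View pics/wrist5.png

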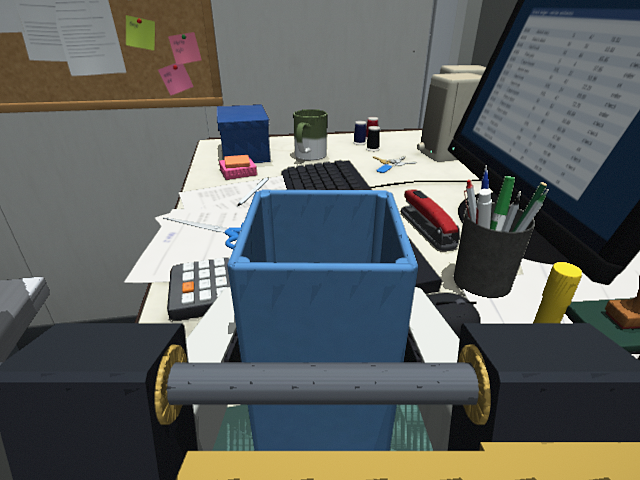

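View pics/scene5.png

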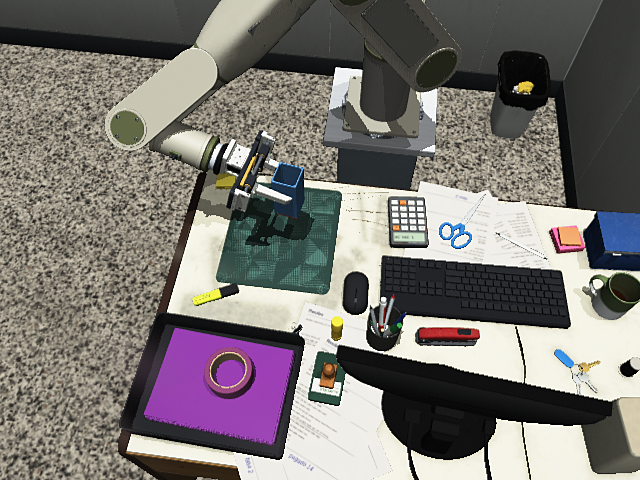

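The cup is held firmly: 3.6 N of load, no slip, and the rim is at the same pixels as before. Now I tip it by rolling about the tool z axis, staying high for the first 80°.

```bash
python3 - <<'E'
from h import *
R=toolR(5,roll=80); plan(tcp([.4655,-.2018,.18],R),R,3,.95)
E
```

```text
t 5.28 pos [ 0.4385 -0.3611  0.2434] q [-1.003  0.645  1.428  0.85   2.098 -0.826] op 0.0578 F [ 0.3 -0.2 -3.1] dist 0.0491 ang 80.77 rows 15
[0.0, 0.0081, 0.0013] [0.019, -0.016, 0.186]
[0.0008, 0.008, 0.0012] [0.019, -0.016, 0.186]
[0.0015, 0.0079, 0.0012] [0.019, -0.016, 0.186]
[0.0023, 0.0078, 0.0011] [0.019, -0.016, 0.186]
[0.003, 0.0075, 0.001] [0.019, -0.016, 0.186]
[0.0037, 0.0072, 0.0009] [0.019, -0.016, 0.186]
[0.0044, 0.0069, 0.0008] [0.019, -0.016, 0.186]
[0.005, 0.0064, 0.0007] [0.019, -0.016, 0.186]
[0.0056, 0.006, 0.0006] [0.019, -0.016, 0.186]
[0.0061, 0.0054, 0.0005] [0.019, -0.016, 0.186]
[0.0066, 0.0048, 0.0004] [0.019, -0.016, 0.186]
[0.007, 0.0042, 0.0003] [0.019, -0.016, 0.186]
[0.0074, 0.0035, 0.0002] [0.019, -0.016, 0.186]
[0.0077, 0.0028, 0.0001] [0.019, -0.016, 0.186]
[0.0079, 0.0021, -0.0] [0.019, -0.016, 0.186]
```

Emit:
arm_command --motion '[{"slide": [0, 0.008, 0.001], "turn": [0.019, -0.016, 0.186]}, {"slide": [0.001, 0.008, 0.001], "turn": [0.019, -0.016, 0.186]}, {"slide": [0.0015, 0.008, 0.001], "turn": [0.019, -0.016, 0.186]}, {"slide": [0.002, 0.008, 0.001], "turn": [0.019, -0.016, 0.186]}, {"slide": [0.003, 0.0075, 0.001], "turn": [0.019, -0.016, 0.186]}]'

```text
t: 5.7
tool_pos: [0.4377, -0.3623, 0.2242]
orientation: [-1.696, 0.538, 0.242]
force: [-0.2, -0.2, -2.9]
opening: 0.0577
```

Emit:
arm_command --motion '[{"slide": [0.004, 0.007, 0.001], "turn": [0.019, -0.016, 0.186]}, {"slide": [0.0045, 0.007, 0.001], "turn": [0.019, -0.016, 0.186]}, {"slide": [0.005, 0.0065, 0.001], "turn": [0.019, -0.016, 0.186]}, {"slide": [0.0055, 0.006, 0.001], "turn": [0.019, -0.016, 0.186]}, {"slide": [0.006, 0.0055, 0], "turn": [0.019, -0.016, 0.186]}]'

```text
t: 6.12
tool_pos: [0.4377, -0.3636, 0.2078]
orientation: [-1.499, 0.898, 0.591]
force: [0.5, -0.2, -3.2]
opening: 0.058
```

Emit:
arm_command --motion '[{"slide": [0.0065, 0.005, 0], "turn": [0.019, -0.016, 0.186]}, {"slide": [0.007, 0.004, 0], "turn": [0.019, -0.016, 0.186]}, {"slide": [0.0075, 0.0035, 0], "turn": [0.019, -0.016, 0.186]}, {"slide": [0.008, 0.003, 0], "turn": [0.019, -0.016, 0.186]}, {"slide": [0.008, 0.002, 0], "turn": [0.019, -0.016, 0.186]}]'

```text
t: 6.53
tool_pos: [0.4376, -0.3656, 0.1914]
orientation: [-1.233, 1.232, 0.925]
force: [-0.4, 0.5, -2.9]
opening: 0.0577
```

```bash
python3 - <<'E'
from h import *
R=toolR(5,roll=90); plan(tcp([.4655,-.2018,.12],R),R,1,.95)
c=robot.read_camera("scene"); cv2.imwrite(f"pics/s6.png",cv2.resize(c["pixels"][100:340,120:440],None,fx=2,fy=2))
E
```

```text
t 6.53 pos [ 0.4376 -0.3656  0.1914] q [-1.013  0.803  1.377  0.927  2.168  0.55 ] op 0.0577 F [-0.4  0.5 -2.9] dist 0.0568 ang 9.69 rows 5
[0.028, 0.0045, 0.0023] [-0.001, 0.001, 0.068]
[0.0281, 0.0036, 0.0023] [-0.001, 0.001, 0.068]
[0.0282, 0.0026, 0.0023] [-0.001, 0.001, 0.068]
[0.0283, 0.0017, 0.0024] [-0.001, 0.001, 0.068]
[0.0283, 0.0007, 0.0024] [-0.001, 0.001, 0.068]
```

View pics/s6.png

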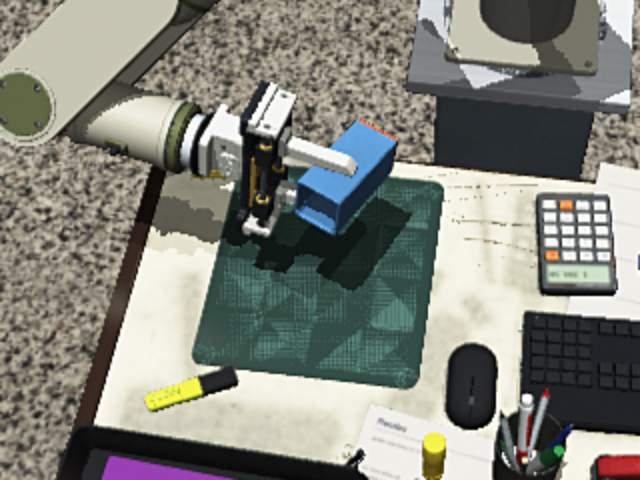

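The cup is nearly level, with the mouth pointing away from the robot over clear mat. I lower it to h = 0.12.

Emit:
arm_command --motion '[{"slide": [0.028, 0.0045, 0.002], "turn": [0, 0, 0.068]}, {"slide": [0.028, 0.0035, 0.002], "turn": [0, 0, 0.068]}, {"slide": [0.028, 0.0025, 0.002], "turn": [0, 0, 0.068]}, {"slide": [0.028, 0.0015, 0.002], "turn": [0, 0, 0.068]}, {"slide": [0.028, 0.001, 0.002], "turn": [0, 0, 0.068]}]'

```text
t: 7.0
tool_pos: [0.4382, -0.3666, 0.1343]
orientation: [-1.143, 1.351, 1.046]
force: [0.5, -0.1, -2.5]
opening: 0.0582
```

```bash
python3 - <<'E'
from h import *
R=toolR(5,roll=145); plan(tcp([.4655,-.2018,.11],R),R,3,.5)
E
```

```text
t 7.0 pos [ 0.4382 -0.3666  0.1343] q [-1.013  0.911  1.333  0.893  2.128  0.655] op 0.0582 F [ 0.5 -0.1 -2.5] dist 0.0097 ang 55.08 rows 20
[0.0012, 0.0, 0.0002] [-0.0, 0.0, 0.096]
[0.0012, -0.0, 0.0002] [-0.0, 0.0, 0.096]
[0.0012, -0.0001, 0.0002] [-0.0, 0.0, 0.096]
[0.0012, -0.0001, 0.0002] [-0.0, 0.0, 0.096]
[0.0012, -0.0002, 0.0002] [-0.0, 0.0, 0.096]
[0.0012, -0.0002, 0.0002] [-0.0, 0.0, 0.096]
[0.0012, -0.0003, 0.0002] [-0.0, 0.0, 0.096]
[0.0011, -0.0004, 0.0002] [-0.0, 0.0, 0.096]
[0.0011, -0.0004, 0.0002] [-0.0, 0.0, 0.096]
[0.0011, -0.0005, 0.0002] [-0.0, 0.0, 0.096]
[0.0011, -0.0005, 0.0002] [-0.0, 0.0, 0.096]
[0.0011, -0.0006, 0.0002] [-0.0, 0.0, 0.096]
[0.001, -0.0006, 0.0002] [-0.0, 0.0, 0.096]
[0.001, -0.0007, 0.0002] [-0.0, 0.0, 0.096]
[0.001, -0.0007, 0.0002] [-0.0, 0.0, 0.096]
```

Emit:
arm_command --motion '[{"slide": [0.001, 0, 0], "turn": [0, 0, 0.096]}, {"slide": [0.001, 0, 0], "turn": [0, 0, 0.096]}, {"slide": [0.001, 0, 0], "turn": [0, 0, 0.096]}, {"slide": [0.001, 0, 0], "turn": [0, 0, 0.096]}, {"slide": [0.001, 0, 0], "turn": [0, 0, 0.096]}]'

```text
t: 7.42
tool_pos: [0.4381, -0.3668, 0.1329]
orientation: [-0.997, 1.515, 1.217]
force: [0.1, 0.0, -3.4]
opening: 0.0578
```

Emit:
arm_command --motion '[{"slide": [0.001, 0, 0], "turn": [0, 0, 0.096]}, {"slide": [0.001, 0, 0], "turn": [0, 0, 0.096]}, {"slide": [0.001, 0, 0], "turn": [0, 0, 0.096]}, {"slide": [0.001, 0, 0], "turn": [0, 0, 0.096]}, {"slide": [0.001, 0, 0], "turn": [0, 0, 0.096]}]'

```text
t: 7.83
tool_pos: [0.4374, -0.3669, 0.131]
orientation: [-0.832, 1.671, 1.383]
force: [-1.1, -0.4, -2.6]
opening: 0.0579
```

Emit:
arm_command --motion '[{"slide": [0.001, 0, 0], "turn": [0, 0, 0.096]}, {"slide": [0.001, 0, 0], "turn": [0, 0, 0.096]}, {"slide": [0.001, 0, 0], "turn": [0, 0, 0.096]}, {"slide": [0.001, 0, 0], "turn": [0, 0, 0.096]}, {"slide": [0.001, 0, 0], "turn": [0, 0, 0.096]}]'

```text
t: 8.25
tool_pos: [0.4363, -0.3668, 0.1294]
orientation: [-0.647, 1.816, 1.543]
force: [-0.4, 0.7, -2.4]
opening: 0.058
```

```bash
python3 - <<'E'
from h import *
R=toolR(5,roll=145); plan(tcp([.4655,-.2018,.11],R),R,1,.5)
c=robot.read_camera("scene"); cv2.imwrite(f"pics/s7.png",cv2.resize(c["pixels"][150:300,180:380],None,fx=4,fy=4))
E
```

```text
t 8.25 pos [ 0.4363 -0.3668  0.1294] q [-1.015  0.919  1.333  0.887  2.125  1.369] op 0.058 F [-0.4  0.7 -2.4] dist 0.0052 ang 13.78 rows 5
[0.0013, -0.0021, 0.0008] [-0.0, 0.001, 0.096]
[0.0012, -0.0022, 0.0008] [-0.0, 0.001, 0.096]
[0.001, -0.0022, 0.0008] [-0.0, 0.001, 0.096]
[0.0009, -0.0023, 0.0008] [-0.0, 0.001, 0.096]
[0.0008, -0.0023, 0.0008] [-0.0, 0.001, 0.096]
```

View pics/s7.png

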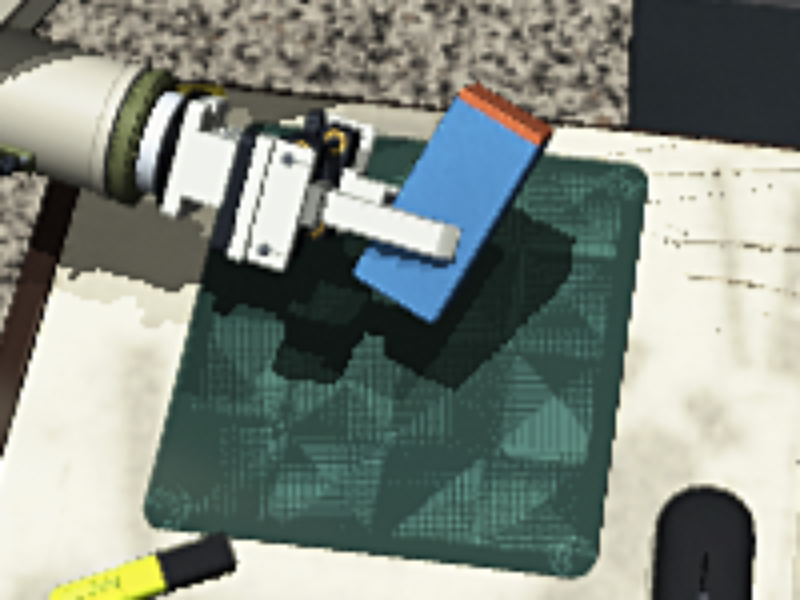

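The cup is about 41° mouth-down and no eraser is visible yet. I tip further, then hold.

Emit:
arm_command --motion '[{"slide": [0.001, -0.001, 0], "turn": [0, 0, 0.096]}, {"slide": [0.001, -0.001, 0], "turn": [0, 0, 0.096]}, {"slide": [0.001, -0.001, 0], "turn": [0, 0, 0.096]}, {"slide": [0.001, -0.001, 0], "turn": [0, 0, 0.096]}, {"slide": [0.001, -0.001, 0], "turn": [0, 0, 0.096]}]'

```text
t: 8.72
tool_pos: [0.4362, -0.3671, 0.1268]
orientation: [-0.442, 1.95, 1.695]
force: [0.7, 0.1, -2.7]
opening: 0.0576
```

Emit:
arm_command --motion '[{"slide": [0, 0, 0], "turn": [0, 0, 0.05]}, {"slide": [0, 0, 0], "turn": [0, 0, 0.05]}, {"slide": [0, 0, 0], "turn": [0, 0, 0]}, {"slide": [0, 0, 0], "turn": [0, 0, 0]}, {"slide": [0, 0, 0], "turn": [0, 0, 0]}]'

```text
t: 9.13
tool_pos: [0.4363, -0.3672, 0.1275]
orientation: [-0.399, 1.975, 1.724]
force: [-0.2, -0.5, -3.6]
opening: 0.0578
```

```bash
python3 - <<'E'
from h import *
s=log(); print(s["tool_pos"],s["force"],s["opening"]);R=Ro.from_rotvec(s["orientation"]); print("cup axis elev",np.degrees(np.arcsin((-R.as_matrix()[2,1]))))
c=robot.read_camera("scene"); a=cv2.resize(c["pixels"][150:300,200:360],None,fx=2.5,fy=4)
c=robot.read_camera("top"); b=cv2.resize(c["pixels"][190:340,310:470],None,fx=2.5,fy=4)
cv2.imwrite("pics/s8.png",np.hstack([a,b]))
E
```

```text
[ 0.4362573  -0.36722509  0.12752702] [-0.16090687 -0.54701082 -3.63638568] 0.057766822055688685
cup axis elev -57.20039702051772
```

View pics/s8.png

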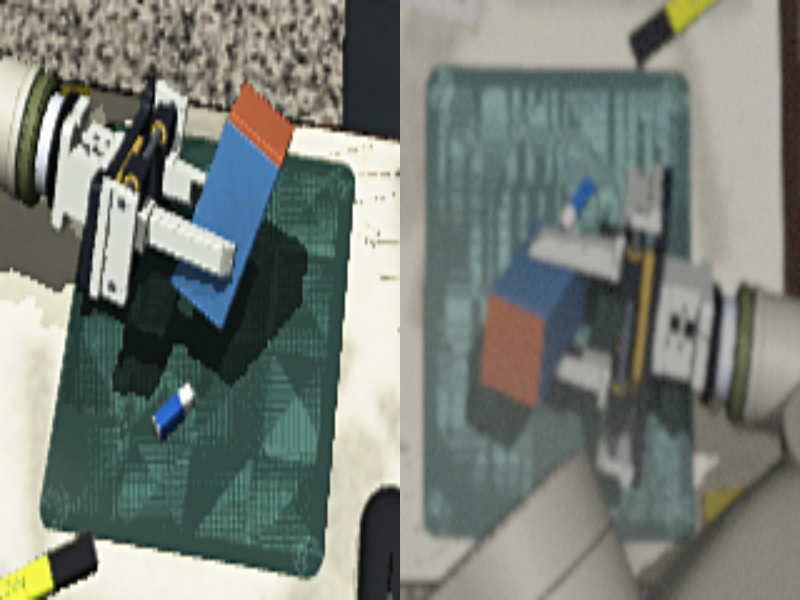

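The eraser is out and lying on the mat, at about (269,253) in scene and (381,241) in top. I locate it and plan the return.

```bash
python3 - <<'E'
from h import *
print(ray(robot.read_camera("scene"),269,253,.012),ray(robot.read_camera("top"),381,241,.012))
# reverse: lift and roll back to e5 roll90
R=toolR(5,roll=90); plan(tcp([.455,-.2018,.18],R),R,3,.75)
E
```

```text
[ 0.5385013  -0.24572232  0.012     ] [ 0.53785075 -0.24781277  0.012     ]
t 9.33 pos [ 0.4363 -0.3672  0.1276] q [-1.016  0.923  1.33   0.886  2.124  1.652] op 0.0582 F [-0.7  0.4 -3.2] dist 0.0675 ang 57.58 rows 15
[-0.0047, 0.0102, -0.001] [-0.0, 0.0, -0.134]
[-0.0054, 0.0098, -0.001] [-0.0, 0.0, -0.134]
[-0.006, 0.0094, -0.001] [-0.0, 0.0, -0.134]
[-0.0067, 0.009, -0.001] [-0.0, 0.0, -0.134]
[-0.0072, 0.0086, -0.001] [-0.0, 0.0, -0.134]
[-0.0078, 0.0081, -0.001] [-0.0, 0.0, -0.134]
[-0.0083, 0.0075, -0.001] [-0.0, 0.0, -0.134]
[-0.0088, 0.0069, -0.001] [-0.0, 0.0, -0.134]
[-0.0092, 0.0063, -0.001] [-0.0, 0.0, -0.134]
[-0.0097, 0.0057, -0.001] [-0.0, 0.0, -0.134]
[-0.01, 0.005, -0.001] [-0.0, 0.0, -0.134]
[-0.0103, 0.0044, -0.001] [-0.0, 0.0, -0.134]
[-0.0106, 0.0037, -0.001] [-0.0, 0.0, -0.134]
[-0.0108, 0.0029, -0.001] [-0.0, 0.0, -0.134]
[-0.011, 0.0022, -0.001] [-0.0, 0.0, -0.134]
```

Emit:
arm_command --motion '[{"slide": [-0.005, 0.01, -0.001], "turn": [0, 0, -0.134]}, {"slide": [-0.0055, 0.01, -0.001], "turn": [0, 0, -0.134]}, {"slide": [-0.006, 0.0095, -0.001], "turn": [0, 0, -0.134]}, {"slide": [-0.0065, 0.009, -0.001], "turn": [0, 0, -0.134]}, {"slide": [-0.007, 0.0085, -0.001], "turn": [0, 0, -0.134]}]'

```text
t: 9.75
tool_pos: [0.4333, -0.3668, 0.1501]
orientation: [-0.689, 1.786, 1.508]
force: [-0.4, 0.5, -2.6]
opening: 0.0581
```

Emit:
arm_command --motion '[{"slide": [-0.008, 0.008, -0.001], "turn": [0, 0, -0.134]}, {"slide": [-0.0085, 0.0075, -0.001], "turn": [0, 0, -0.134]}, {"slide": [-0.009, 0.007, -0.001], "turn": [0, 0, -0.134]}, {"slide": [-0.009, 0.0065, -0.001], "turn": [0, 0, -0.134]}, {"slide": [-0.0095, 0.0055, -0.001], "turn": [0, 0, -0.134]}]'

```text
t: 10.17
tool_pos: [0.4305, -0.3664, 0.1725]
orientation: [-0.936, 1.576, 1.281]
force: [-0.6, 0.3, -1.7]
opening: 0.0579
```

Emit:
arm_command --motion '[{"slide": [-0.01, 0.005, -0.001], "turn": [0, 0, -0.134]}, {"slide": [-0.01, 0.0045, -0.001], "turn": [0, 0, -0.134]}, {"slide": [-0.0105, 0.0035, -0.001], "turn": [0, 0, -0.134]}, {"slide": [-0.011, 0.003, -0.001], "turn": [0, 0, -0.134]}, {"slide": [-0.011, 0.002, -0.001], "turn": [0, 0, -0.134]}]'

```text
t: 10.58
tool_pos: [0.4276, -0.366, 0.1947]
orientation: [-1.144, 1.35, 1.045]
force: [-0.2, -0.4, -3.4]
opening: 0.0579
```

```bash
python3 - <<'E'
from h import *
p,o=json.load(open("grasp.json")); R=Ro.from_rotvec(o)
plan(np.array(p)+[-.0155,.0018,.08],R,4,.9)
E
```

```text
t 10.58 pos [ 0.4276 -0.366   0.1947] q [-1.026  0.785  1.397  0.913  2.174  0.705] op 0.0579 F [-0.2 -0.4 -3.4] dist 0.0153 ang 90.38 rows 15
[-0.0022, 0.001, 0.0008] [-0.018, 0.018, -0.209]
[-0.0023, 0.0007, 0.0008] [-0.018, 0.018, -0.209]
[-0.0024, 0.0005, 0.0008] [-0.018, 0.018, -0.209]
[-0.0024, 0.0002, 0.0007] [-0.018, 0.018, -0.209]
[-0.0024, -0.0001, 0.0007] [-0.018, 0.018, -0.209]
[-0.0024, -0.0003, 0.0007] [-0.018, 0.018, -0.209]
[-0.0024, -0.0006, 0.0007] [-0.018, 0.018, -0.209]
[-0.0023, -0.0008, 0.0006] [-0.018, 0.018, -0.209]
[-0.0022, -0.0011, 0.0006] [-0.018, 0.018, -0.209]
[-0.0021, -0.0013, 0.0006] [-0.018, 0.018, -0.209]
[-0.002, -0.0015, 0.0006] [-0.018, 0.018, -0.209]
[-0.0018, -0.0017, 0.0005] [-0.018, 0.018, -0.209]
[-0.0016, -0.0019, 0.0005] [-0.018, 0.018, -0.209]
[-0.0014, -0.0021, 0.0005] [-0.018, 0.018, -0.209]
[-0.0012, -0.0022, 0.0004] [-0.018, 0.018, -0.209]
```

Emit:
arm_command --motion '[{"slide": [-0.002, 0.001, 0.001], "turn": [-0.018, 0.018, -0.209]}, {"slide": [-0.002, 0.001, 0.001], "turn": [-0.018, 0.018, -0.209]}, {"slide": [-0.0025, 0.0005, 0.001], "turn": [-0.018, 0.018, -0.209]}, {"slide": [-0.0025, 0, 0.0005], "turn": [-0.018, 0.018, -0.209]}, {"slide": [-0.0025, 0, 0.0005], "turn": [-0.018, 0.018, -0.209]}]'

```text
t: 11.0
tool_pos: [0.426, -0.3636, 0.1987]
orientation: [-1.461, 0.981, 0.671]
force: [-0.4, 0.2, -2.2]
opening: 0.0575
```

Emit:
arm_command --motion '[{"slide": [-0.0025, -0.0005, 0.0005], "turn": [-0.018, 0.018, -0.209]}, {"slide": [-0.0025, -0.0005, 0.0005], "turn": [-0.018, 0.018, -0.209]}, {"slide": [-0.0025, -0.001, 0.0005], "turn": [-0.018, 0.018, -0.209]}, {"slide": [-0.002, -0.001, 0.0005], "turn": [-0.018, 0.018, -0.209]}, {"slide": [-0.002, -0.0015, 0.0005], "turn": [-0.018, 0.018, -0.209]}]'

```text
t: 11.42
tool_pos: [0.4246, -0.3616, 0.2032]
orientation: [-1.688, 0.578, 0.28]
force: [-0.2, -0.2, -1.3]
opening: 0.0576
```

Emit:
arm_command --motion '[{"slide": [-0.002, -0.0015, 0.0005], "turn": [-0.018, 0.018, -0.209]}, {"slide": [-0.002, -0.0015, 0.0005], "turn": [-0.018, 0.018, -0.209]}, {"slide": [-0.0015, -0.002, 0.0005], "turn": [-0.018, 0.018, -0.209]}, {"slide": [-0.0015, -0.002, 0.0005], "turn": [-0.018, 0.018, -0.209]}, {"slide": [-0.001, -0.002, 0.0005], "turn": [-0.018, 0.018, -0.209]}]'

```text
t: 11.83
tool_pos: [0.4229, -0.3593, 0.2073]
orientation: [-1.826, 0.148, -0.123]
force: [0.2, -0.8, -2.5]
opening: 0.0578
```

```bash
python3 - <<'E'
from h import *
p,o=json.load(open("grasp.json")); R=Ro.from_rotvec(o)
plan(np.array(p)+[-.0155,.0018,.015],R,1,.9)
for n in("wrist","scene"):
  c=robot.read_camera(n); cv2.imwrite(f"pics/{n}9.png",c["pixels"])
E
```

```text
t 11.83 pos [ 0.4229 -0.3593  0.2073] q [-1.021  0.681  1.455  0.809  2.068 -0.893] op 0.0578 F [ 0.2 -0.8 -2.5] dist 0.0647 ang 0.21 rows 5
[-0.0002, 0.0312, 0.0084] [0.0, 0.0, 0.001]
[-0.0002, 0.0312, 0.0084] [0.0, 0.0, 0.001]
[-0.0002, 0.0312, 0.0084] [0.0, 0.0, 0.001]
[-0.0001, 0.0312, 0.0084] [0.0, 0.0, 0.001]
[-0.0001, 0.0312, 0.0083] [0.0, 0.0, 0.001]
```

View pics/wrist9.png

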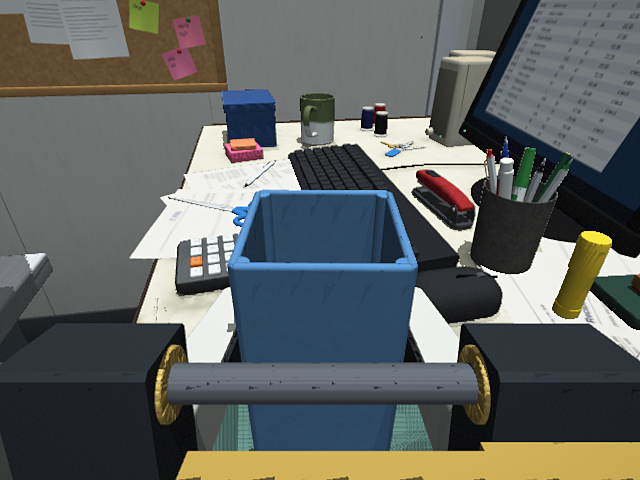

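View pics/scene9.png

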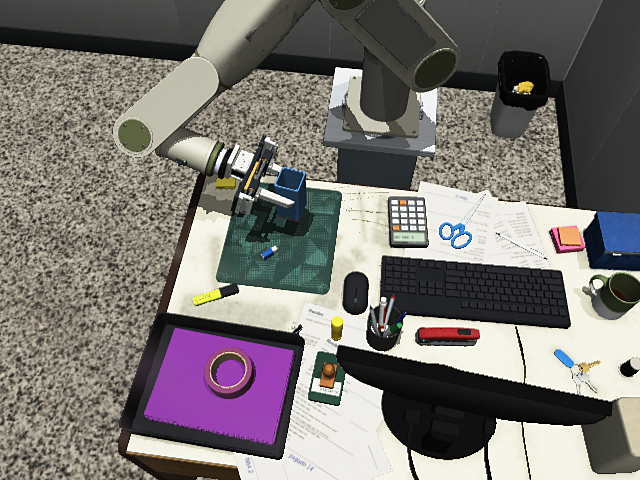

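The cup is upright again, the grip is unchanged (rim at columns 230 to 415, as at the grasp), and the eraser lies clear at (269,253). Now I lower.

Emit:
arm_command --motion '[{"slide": [0, 0.031, 0.0085], "turn": [0, 0, 0.001]}, {"slide": [0, 0.031, 0.0085], "turn": [0, 0, 0.001]}, {"slide": [0, 0.031, 0.0085], "turn": [0, 0, 0.001]}, {"slide": [0, 0.031, 0.0085], "turn": [0, 0, 0.001]}, {"slide": [0, 0.031, 0.008], "turn": [0, 0, 0.001]}]'

```text
t: 12.35
tool_pos: [0.4227, -0.3586, 0.1407]
orientation: [-1.823, 0.157, -0.115]
force: [0.1, 0.5, -2.2]
opening: 0.0581
```

```bash
python3 - <<'E'
from h import *
p,o=json.load(open("grasp.json")); R=Ro.from_rotvec(o)
plan(np.array(p)+[-.0155,.0018,.001],R,1,.9)
E
```

```text
t 12.35 pos [ 0.4227 -0.3586  0.1407] q [-1.021  0.8    1.426  0.778  2.007 -0.954] op 0.0581 F [ 0.1  0.5 -2.2] dist 0.0121 ang 0.38 rows 5
[0.0002, 0.0059, 0.0013] [-0.0, 0.0, -0.003]
[0.0002, 0.0059, 0.0013] [-0.0, 0.0, -0.003]
[0.0002, 0.0059, 0.0013] [-0.0, 0.0, -0.003]
[0.0001, 0.0059, 0.0013] [-0.0, 0.0, -0.003]
[0.0001, 0.0059, 0.0013] [-0.0, 0.0, -0.003]
```

Emit:
arm_command --motion '[{"slide": [0, 0.006, 0.0015], "turn": [0, 0, -0.003]}, {"slide": [0, 0.006, 0.0015], "turn": [0, 0, -0.003]}, {"slide": [0, 0.006, 0.0015], "turn": [0, 0, -0.003]}, {"slide": [0, 0.006, 0.0015], "turn": [0, 0, -0.003]}, {"slide": [0, 0.005, 0.001], "turn": [0, 0, -0.003]}]'

```text
t: 12.77
tool_pos: [0.4231, -0.3596, 0.1314]
orientation: [-1.826, 0.148, -0.123]
force: [0.7, -0.1, -2.2]
opening: 0.0578
```

Emit:
arm_command --motion '[{"slide": [0, 0.001, 0], "turn": [0, 0, 0]}, {"slide": [0, 0.001, 0], "turn": [0, 0, 0]}, {"slide": [0, 0, 0], "turn": [0, 0, 0]}, {"slide": [0, 0, 0], "turn": [0, 0, 0]}, {"slide": [0, 0, 0], "turn": [0, 0, 0]}]'

```text
t: 13.18
tool_pos: [0.423, -0.3596, 0.1305]
orientation: [-1.826, 0.148, -0.122]
force: [-0.5, -0.1, -2.3]
opening: 0.0578
```

```bash
python3 - <<'E'
from h import *
p,o=json.load(open("grasp.json")); R=Ro.from_rotvec(o)
plan(np.array(p)+[-.0155,.0018,.0],R,1,.9)
print(Ro.from_rotvec(robot.read_state()["orientation"]).as_matrix()[2])
E
```

```text
t 13.18 pos [ 0.423  -0.3596  0.1305] q [-1.021  0.82   1.417  0.773  1.998 -0.973] op 0.0578 F [-0.5 -0.1 -2.3] dist 0.0029 ang 0.2 rows 5
[-0.0001, 0.0013, 0.0006] [0.0, 0.0, 0.001]
[-0.0001, 0.0013, 0.0006] [0.0, 0.0, 0.001]
[-0.0001, 0.0013, 0.0006] [0.0, 0.0, 0.001]
[-0.0001, 0.0013, 0.0006] [0.0, 0.0, 0.001]
[-0.0001, 0.0013, 0.0006] [0.0, 0.0, 0.001]
[ 0.00580919 -0.96660743 -0.25619589]
```

Emit:
arm_command --motion '[{"slide": [0, 0.0015, 0.0005], "turn": [0, 0, 0]}, {"slide": [0, 0.0015, 0.0005], "turn": [0, 0, 0]}, {"slide": [0, 0.0015, 0.0005], "turn": [0, 0, 0]}, {"slide": [0, 0.0015, 0.0005], "turn": [0, 0, 0]}, {"slide": [0, 0, 0], "turn": [0, 0, 0]}]'

```text
t: 13.6
tool_pos: [0.423, -0.3594, 0.1277]
orientation: [-1.825, 0.148, -0.122]
force: [0.2, 0.5, -2.6]
opening: 0.0579
```

Emit:
arm_command --motion '[{"slide": [0, 0.001, 0], "turn": [0, 0, 0]}, {"slide": [0, 0.001, 0], "turn": [0, 0, 0]}, {"slide": [0, 0, 0], "turn": [0, 0, 0]}, {"slide": [0, 0, 0], "turn": [0, 0, 0]}, {"slide": [0, 0, 0], "turn": [0, 0, 0]}]'

```text
t: 14.02
tool_pos: [0.423, -0.3596, 0.1275]
orientation: [-1.825, 0.148, -0.122]
force: [-0.1, 0.9, 6.0]
opening: 0.0578
```

Touchdown: the force went from -2.6 N to +6 N at the same height as the original grasp. I open slowly, in part first.

Emit:
arm_command --motion '[{"slide": [0, 0, 0], "turn": [0, 0, 0]}, {"slide": [0, 0, 0], "turn": [0, 0, 0]}, {"slide": [0, 0, 0], "turn": [0, 0, 0]}, {"slide": [0, 0, 0], "turn": [0, 0, 0]}, {"slide": [0, 0, 0], "turn": [0, 0, 0]}]' --gripper 75

```text
t: 14.43
tool_pos: [0.4229, -0.3595, 0.1269]
orientation: [-1.825, 0.148, -0.122]
force: [-0.3, -0.4, -0.6]
opening: 0.0696
```

Emit:
arm_command --motion '[{"slide": [0, 0, 0], "turn": [0, 0, 0]}, {"slide": [0, 0, 0], "turn": [0, 0, 0]}, {"slide": [0, 0, 0], "turn": [0, 0, 0]}, {"slide": [0, 0, 0], "turn": [0, 0, 0]}, {"slide": [0, 0, 0], "turn": [0, 0, 0]}]' --gripper 100

```text
t: 14.85
tool_pos: [0.423, -0.3596, 0.127]
orientation: [-1.825, 0.148, -0.122]
force: [-0.2, 0.5, 0.7]
opening: 0.0926
```

```bash
python3 - <<'E'
from h import *
s=log(); R=Ro.from_rotvec(s["orientation"]); d=R.as_matrix()[:,2].copy(); d[2]=0; d/=np.linalg.norm(d)
plan(np.array(s["tool_pos"])-.12*d+[0,0,.005],R,1,.9)
for n in("wrist",):
  c=robot.read_camera(n); cv2.imwrite(f"pics/{n}10.png",c["pixels"])
E
```

```text
t 14.85 pos [ 0.423  -0.3596  0.127 ] q [-1.021  0.827  1.414  0.772  1.995 -0.976] op 0.0926 F [-0.2  0.5  0.7] dist 0.1201 ang 0.0 rows 5
[-0.0001, 0.0129, -0.0586] [0.0, 0.0, 0.0]
[-0.0001, 0.0129, -0.0586] [0.0, 0.0, 0.0]
[-0.0001, 0.0129, -0.0586] [0.0, 0.0, 0.0]
[-0.0001, 0.0129, -0.0586] [0.0, 0.0, 0.0]
[-0.0001, 0.0129, -0.0586] [0.0, 0.0, 0.0]
```

View pics/wrist10.png

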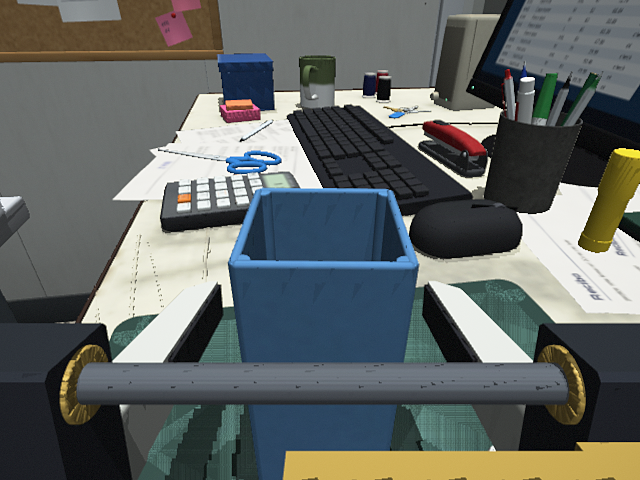

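The fingers are open with even gaps and the cup stands. I back straight off, then rise.

Emit:
arm_command --motion '[{"slide": [0, 0.013, -0.059], "turn": [0, 0, 0]}, {"slide": [0, 0.013, -0.059], "turn": [0, 0, 0]}, {"slide": [0, 0.013, -0.059], "turn": [0, 0, 0]}, {"slide": [0, 0.013, -0.059], "turn": [0, 0, 0]}, {"slide": [0, 0.013, -0.059], "turn": [0, 0, 0]}]'

```text
t: 15.32
tool_pos: [0.4026, -0.4796, 0.1322]
orientation: [-1.825, 0.148, -0.122]
force: [0.4, 1.1, 0.1]
opening: 0.093
```

Emit:
arm_command --motion '[{"slide": [0, -0.05, -0.014], "turn": [0, 0, 0]}, {"slide": [0, -0.05, -0.014], "turn": [0, 0, 0]}, {"slide": [0, -0.05, -0.014], "turn": [0, 0, 0]}, {"slide": [0, -0.05, -0.014], "turn": [0, 0, 0]}, {"slide": [0, -0.05, -0.014], "turn": [0, 0, 0]}]'

```text
t: 15.73
tool_pos: [0.402, -0.4799, 0.2366]
orientation: [-1.825, 0.148, -0.122]
force: [-0.9, 0.0, 0.9]
opening: 0.0928
```

Emit:
arm_command --motion '[{"slide": [0, 0, 0], "turn": [0, 0, 0]}, {"slide": [0, 0, 0], "turn": [0, 0, 0]}, {"slide": [0, 0, 0], "turn": [0, 0, 0]}, {"slide": [0, 0, 0], "turn": [0, 0, 0]}, {"slide": [0, 0, 0], "turn": [0, 0, 0]}]'

```text
t: 16.15
tool_pos: [0.4019, -0.4795, 0.2343]
orientation: [-1.823, 0.149, -0.121]
force: [0.1, 0.5, 0.0]
opening: 0.0929
```

```bash
python3 - <<'E'
from h import *
s=log(); print(s["t"],s["tool_pos"],s["force"])
c=robot.read_camera("scene"); a=c["pixels"]; cv2.imwrite("pics/s11.png",a)
d=cv2.absdiff(a,cv2.imread("pics/scene0.png")).max(2)
for n,(x,y) in dict(mouse=(355,292),stapler=(447,335),glue=(337,327),calc=(408,222),notes=(226,180),hl=(215,294)).items(): print(n,(d[y-14:y+14,x-14:x+14]>40).sum())
c=robot.read_camera("top"); b=cv2.resize(c["pixels"][190:340,300:460],None,fx=4,fy=4); cv2.imwrite("pics/t11.png",b)
E
```

```text
16.15 [ 0.40192851 -0.47952212  0.23429047] [0.08281648 0.45755874 0.00692068]
mouse 0
stapler 0
glue 0
calc 0
notes 524
hl 0
```

View pics/s11.png

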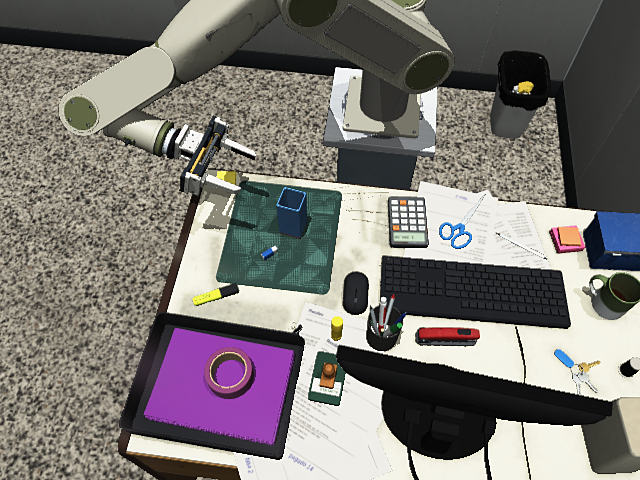

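View pics/t11.png

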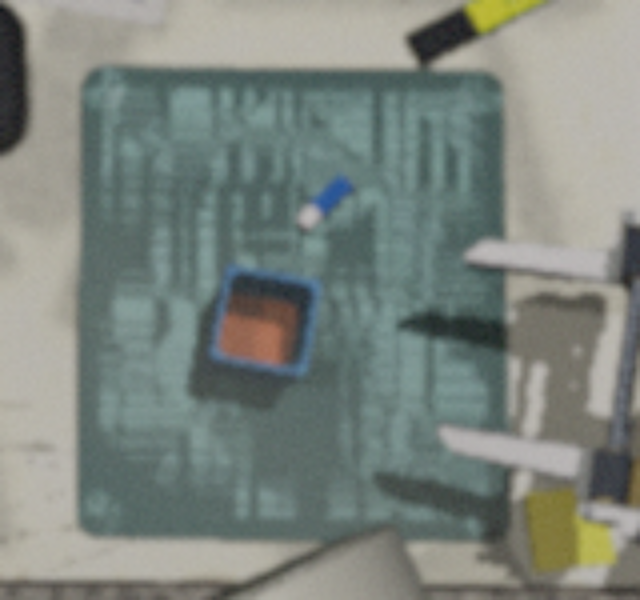

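The cup stands upright and empty (bare floor visible), and the eraser lies free beside it. The notes difference is the gripper's shadow and occlusion; the pad is still at top pixel (about 443,322). I hand in.

```bash
python3 -c "
from plant import robot; print(robot.close_job())"
```

```text
the job is handed in; nothing more can be done
None
```

The eraser is out of the cup, and the empty cup is standing upright again on the mat. I handed the job in at about 16 s of the 72 s allowed.

I gripped the cup from its right side and lifted it about 115 mm. I then rolled it to about 57° mouth-down close over the mat until the eraser slid out. After that I rolled it back upright, set it down about 15 mm nearer the robot, released it and backed away.

**Last checks**
- **Cup:** the top view shows it upright with a bare inner floor. Touchdown came at the same height as the original grasp, with a contact force of about 6 N.
- **Eraser:** it lies flat and free at about (0.538, -0.247). The scene and top cameras agreed within about 2 mm. That leaves a few centimetres between it and the cup.
- **Things around:** the patches around the mouse, stapler, glue stick, calculator and highlighter show no change from the first picture.
- **Disagreement:** the patch around the sticky notes did differ from the first picture. The gripper was shading and partly hiding the pad, and in the top view it appeared in its starting place. I did not re-measure it with the arm out of the way.

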